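# Open the slice vice for the next big slice

## Task

Open the blue wood-slice vice to its full width, ready for the big wood slice that lies beside it: press the red release button on the sliding jaw right down with the fingertips, keep it down while you push the jaw back until it is hard against its end stop, then let the button spring up so that the jaw locks there. Only press and push: pick nothing up, and leave the slices and everything else on the table where they lie.

Things in the scene. Friction and masses are not known exactly. Their poses are not given: they have to be found in the camera images.
- vice: Quick-release bench vice, blue iron, beech V facings, bolted down. Bed 285 mm long (x), 110 mm wide (y, 164 over the lugs), 10 mm thick. Origin on the table under the middle of the button's travel; z up, +x is the way the sliding jaw opens. In its frame the fixed jaw is at x -178 to -134 mm (66 mm high), the end plate (end stop, 50 mm high) at x 88 to 108 mm.
- jaw (a joint): How far the sliding jaw is open, m: 0 = jaws about 30 mm apart, 0.095 = against the end stop, 125 mm apart. Starts between 0 and 0.05, locked. With the button up a rack of square teeth (8 mm pitch, 1 mm play) locks it; with the button down it slides with 1 to 2 N. The jaw is 104 mm wide, its top beside the button 46 mm above the table.
- release_button (a joint): How far the red release button is pressed, m: 0 = up, 0.009 = right down, on a solid stop. Spring: 4 N to start, 9 N right down; the lock is clear from about 0.006. Let go at a gap of the rack it springs right up and locks; let go between gaps it stays 5.5 mm down, on a tooth. At the end stop (to 1.5 mm short of it) it faces a gap.
- button_top (a point): Centre of the top of the red release button: ribbed pad 44 mm long (vice x), 34 mm wide, 58 mm above the table when up, 49 when right down. Rides on the sliding jaw, at x = joint jaw - 0.0475, y = 0 in the vice's frame. It lies in a 60 mm long gap, open at both sides, between the jaw head (its face 30 mm to the -x side, 66 mm high) and the thumb rest.
- thumb_rest (a point): Top edge, on the button's side, of the blue upright thumb rest at the back of the sliding jaw: 60 mm wide, 10 mm thick, 71 mm above the table, its face 30 mm to the +x side of the button's centre. A finger that holds the button down can push the jaw open against it.
- end_stop (a point): Point 50 mm above the table in the middle of the top edge of the end plate's face that stops the sliding jaw. The back of the thumb rest (40 mm to the +x side of the button's centre) comes level with it when the jaw is home.
- big_slice: The next workpiece: bark-edged wood slice 110 mm across, 14 mm thick, lying loose on the table beside the vice. Origin under its centre. Leave it there.
- burned_slice: Finished slice with dark burned rings, 76 mm across, 12 mm thick, loose on the table beside the vice. Origin under its centre. Leave it there.
- badge_frame: Green plastic badge frame, 105 x 70 x 6 mm, loose, flat on the table. Origin under its centre. Leave it there.
- scissors: Small scissors with yellow handles, 125 mm long, 10 mm high, loose, flat on the table. Leave them there.
- bracelet: Black ring bracelet, 72 mm across, 10 mm high, loose on the table. Leave it there.
- mug: White mug, 82 mm across, 95 mm high, loose. Origin under its centre. Leave it there.
- varnish_jar: Amber jar with a black cap, 52 mm across, 65 mm high, loose. Origin under its centre. Leave it there.

How it is judged:
By the outcome, as a careful person would: the job done as asked, in the order asked, and still so for the second after the job is handed in, with the robot touching nothing.
It also fails if it takes over 32 s, if anything falls off the work surface, if the arm or the gripper's body presses on something with over 40 N, if the wrist force passes 120 N, or if a joint passes its speed limit or range.

## Robot

A 6-joint arm with a two-finger parallel gripper is mounted at the origin on the work surface. World frame = base frame: x ahead of the robot, y to its left, z up, the work surface at z = 0. Lengths are in m, angles in rad, forces in N, time in s.
With the tool pointing down it reaches from about 0.375 to 0.925 m from the base axis. Payload 5.7 kg.
Tool frame: the origin (TCP) lies between the finger pads; the fingertips stand ctrl.tips_ahead ahead of it and the grasp point (between the pads) lies 8 mm behind it (ctrl.tips_ahead is the distance from the TCP to the fingertips, in m); z points along the fingers, y is the line along which they close (so a half turn about z gives the same grasp; the last joint's range is limited). The gripper opens to 85 mm and grips with 20 to 120 N. Pads are 22 mm wide; open, the fingers measure 114 mm over their backs; the gripper's body (76 mm by 85 mm) begins 54 mm behind the grasp point. The pads swing forward as they close: fully open they stand 13 mm farther back than shut.
Start: joints at [1.044, 0.359, 1.51, -0, 1.272, -0.115], TCP at [0.24, 0.55, 0.242] pointing down, gripper open.
Joint ranges: [-2.97, 2.97], [-1.01, 2.36], [0.21, 2.38], [-0.96, 4.11], [0.2, 2.71], [-2.98, 2.98]. Speed limits (rad/s): [2.39, 2.39, 3.14, 3.14, 3.14, 3.14].

## Interface

Orientations are given as a 3x3 rotation matrix whose columns are the frame's x, y, z axes.
In Python, from workcell import ctrl gives the robot as it stands.
- The arm moves only by the tool send_rows, never from a script. Its argument "targets" is a list of rows, each a list of 7 numbers: the turn, a rotation vector about the tool's x, y, z in degrees, then the shift along the tool's x, y, z in m, then the opening, from -1 (shut) to 1 (fully open). In form: [[ax, ay, az, x, y, z, jaw], ...]. A call has 1 to 5 rows; each row shifts and turns the commanded pose from where the row before left it, along the tool's axes as they then stand; what a row does not reach is not made up. A row lasts 1/8 s, in which the tool goes at most 62.5 mm and 10.7 degrees, less where a joint would pass 70% of its speed; a pose out of reach is approached as far as the arm can. A call is refused whole if a number of a shift passes 0.0625 or a number of a turn 10.7, either way. A call with a gripper value outside its range is refused whole. The fingers move at their own pace and stop on an object; "squeeze" is the grip in N (left out, the last holds). Time passes only in rows, so rows that do not move let the fingers close. It gives the time, the measured TCP pose, the force, the opening and the grip force at its end, in the units of the state.
- ctrl.state(): the state, without advancing time (a new reading comes with each control period).
- ctrl.grab_frame(name): name is "side" or "top" or "wrist"; returns a dict with "pixels" (384x512x3 uint8, red, green, blue), "vertical_fov" (degrees; the focal length in pixels is half the picture's height over the tangent of half this angle, whatever the lens; pixels are square), "cx", "cy" (the principal point, pixels), "cam_to_world" (4x4, takes a point from camera to world coordinates). Camera axes: x right, y up, looking along -z (the intrinsics and any distortion apply to the point x, -y, -z); pixel columns grow to the right and rows downward; lengths in m; the calibration is good to about 2 mm. A picture is of the moment at which its call begins. There is no depth.
- ctrl.finish_job(): hands the job in; it is judged then, once.
The state is a dict: "clock": time; "qpos": joint angles; "joint_velocities": joint speeds; "joint_torque": joint torques, N m; "ee_pos": TCP position; "eef_rot": TCP orientation; "wrist_force": force on the tool from outside, world axes, zero at the start; "wrist_torque": the same for the moment, N m; "finger_gap": finger opening in m; "grasp_force": force on a finger pad.
Only numpy, scipy, OpenCV 4.12 (cv2) and the standard library are available. Lean on these libraries where they do the work, as an engineer would, in place of code of your own. Each camera call takes 0.05 s, during which the arm holds its last target. There are 200 camera calls.

## Working session

There is one attempt and no reset: what is moved stays moved. The work goes in short steps, Python scripts to look and compute and a tool call to move; the robot and the scene stay as the last step left them, time stands still between calls to the robot, and variables do not carry over. Pictures are saved under pics/ and viewed, at most 10 in all, crops included, and the job is handed in when it is done.

Besides the shell and the picture viewer there is one more tool, called after "Emit:" by a JSON object that holds its "api" and its "payload". send_rows: Moves the arm, as the interface text tells. Its arguments: {"type":"object","properties":{"targets":{"type":"array","items":{"type":"array","items":{"type":"number"}}},"squeeze":{"type":"number"}},"required":["targets"]}

```bash
mkdir -p pics
cat > h.py <<'E'
import numpy as np, cv2
from workcell import ctrl
def grab(n,f):
    g=ctrl.grab_frame(n); cv2.imwrite('pics/'+f+'.png',g['pixels'][:,:,::-1]); 
    np.save(f+'.npy',dict((k,v) for k,v in g.items() ),allow_pickle=True); return g
def load(f): return np.load(f+'.npy',allow_pickle=True).item()
def ray(g,u,v):
    h=g['pixels'].shape[0]; F=h/2/np.tan(np.radians(g['vertical_fov'])/2)
    T=np.array(g['cam_to_world']); d=T[:3,:3]@np.array([(u-g['cx'])/F,-(v-g['cy'])/F,-1]); return T[:3,3],d
def onz(g,u,v,z):
    o,d=ray(g,u,v); return o+d*(z-o[2])/d[2]
def tri(*gs):
    A=np.zeros((3,3));b=np.zeros(3)
    for g,u,v in gs:
        o,d=ray(g,u,v); d=d/np.linalg.norm(d);P=np.eye(3)-np.outer(d,d);A+=P;b+=P@o
    x=np.linalg.solve(A,b)
    r=[np.linalg.norm(np.cross(x-ray(g,u,v)[0],ray(g,u,v)[1]))/np.linalg.norm(ray(g,u,v)[1]) for g,u,v in gs]
    return x,r
E
python3 - <<'E'
from h import *
for n in ['top','side','wrist']:
    g=grab(n,n); print(n,{k:v for k,v in g.items() if k!='pixels'})
print(ctrl.tips_ahead,ctrl.state())
a=[cv2.imread(f'pics/{n}.png') for n in ['top','side']]
cv2.imwrite('pics/both.png',cv2.resize(np.vstack(a),None,fx=.78,fy=.78))
E
```

```text
top {'vertical_fov': 50.40352937641597, 'cx': 262.00056127830345, 'cy': 188.22559074672645, 'cam_to_world': array([[ 0.01162621,  0.99559946, -0.09298677,  0.49079097],
       [-0.9998461 ,  0.01279666,  0.01200098, -0.01083459],
       [ 0.01313809,  0.09283293,  0.99559502,  1.34242049],
       [ 0.        ,  0.        ,  0.        ,  1.        ]])}
side {'vertical_fov': 47.106167559281744, 'cx': 254.70743290093026, 'cy': 187.79571952762905, 'cam_to_world': array([[ 0.89980316,  0.27127038, -0.34171137,  0.18611046],
       [-0.43618439,  0.54159414, -0.71862296, -0.88109015],
       [-0.00987225,  0.79566838,  0.60565202,  0.81682548],
       [ 0.        ,  0.        ,  0.        ,  1.        ]])}
wrist {'vertical_fov': 64.90534382525631, 'cx': 258.5767987923997, 'cy': 191.88034783323266, 'cam_to_world': array([[ 0.40038625, -0.87215366, -0.28113847,  0.16788607],
       [ 0.91634448,  0.38043621,  0.12482423,  0.58193486],
       [-0.00191066, -0.30759759,  0.95151462,  0.37229077],
       [ 0.        ,  0.        ,  0.        ,  1.        ]])}
0.011 {'clock': 0.15, 'qpos': array([ 1.04389042e+00,  3.59383556e-01,  1.51116348e+00,  2.71031817e-05,
        1.27251284e+00, -1.15110928e-01]), 'joint_velocities': array([ 0.00024102, -0.00284997, -0.00260412, -0.00211594,  0.00036217,
        0.00241334]), 'joint_torque': array([ 1.72533510e-03, -5.28025103e+01, -2.78929549e+01, -3.31941974e-04,
        8.31812125e-03,  2.41074548e-05]), 'ee_pos': array([0.23990433, 0.54940552, 0.24162822]), 'eef_rot': array([[-9.16400582e-01,  4.00261659e-01, -7.60206080e-04],
       [ 4.00262334e-01,  9.16399743e-01, -1.25519848e-03],
       [ 1.94244831e-04, -1.45454648e-03, -9.99998923e-01]]), 'wrist_force': array([0.78301456, 1.2787672 , 0.3007766 ]), 'wrist_torque': array([-0.00668646, -0.02555236,  0.01837379]), 'grasp_force': 0.0, 'finger_gap': 0.08513642996417636}
```

View pics/top.png

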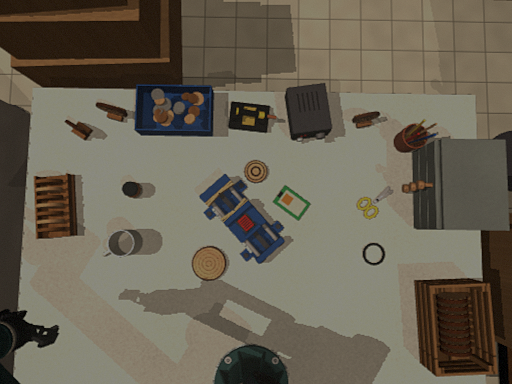

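View pics/side.png

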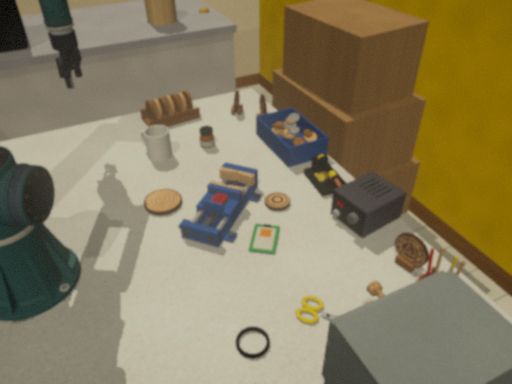

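Top view: the vice runs from about (222,190) to (265,248), red button near (246,222). In the side view the button is near (219,199). Next I'll enlarge both.

Run:
```python
from h import *
a=cv2.imread('pics/top.png')[165:275,185:305]; b=cv2.imread('pics/side.png')[155:255,170:270]
a=cv2.resize(a,None,fx=5,fy=5,interpolation=cv2.INTER_CUBIC);b=cv2.resize(b,None,fx=5.5,fy=5.5,interpolation=cv2.INTER_CUBIC)
cv2.imwrite('pics/tc.png',a);cv2.imwrite('pics/sc.png',b)
for n in ['top','side']:
    g=load(n);p=g['pixels'].astype(int); m=(p[...,0]>110)&(p[...,1]<70)&(p[...,2]<75)
    c,l,s,ce=cv2.connectedComponentsWithStats(m.astype('uint8')); 
    print(n,[(s[i],ce[i]) for i in range(1,c) if s[i,4]>15])
```

```text
top [(array([238, 215,  16,  16,  87], dtype=int32), array([245.48275862, 222.45977011]))]
side [(array([213, 193,  14,  10,  93], dtype=int32), array([219.93548387, 197.5483871 ])), (array([425, 251,   8,  25,  42], dtype=int32), array([429.16666667, 264.19047619]))]
```

View pics/tc.png

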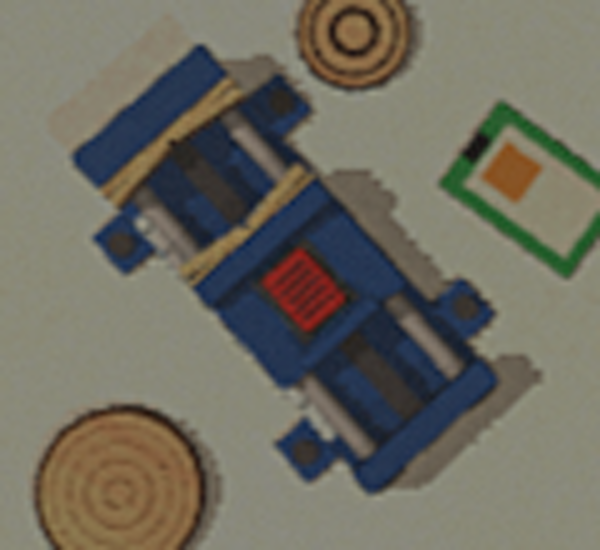

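View pics/sc.png

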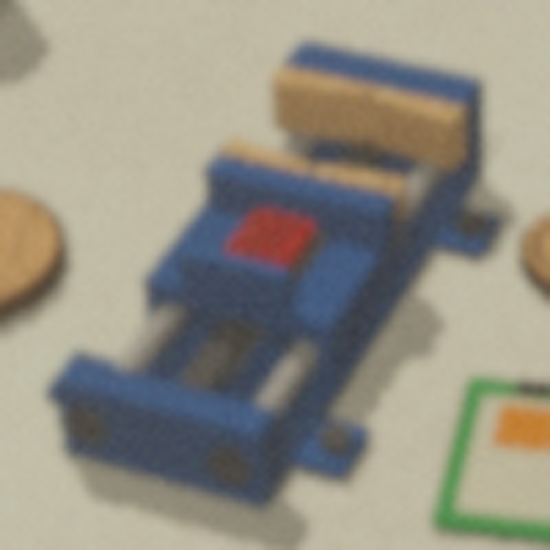

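Crop of the top view: button corners (300,247), (347,296), (308,333), (262,285), centre (304,290); the bolts give the +x direction, pointing down-right. In the side crop the button is centred at about (272,237).

Run:
```python
from h import *
t=load('top');s=load('side')
C=lambda u,v:(185+(u-2)/5,165+(v-2)/5); S=lambda u,v:(170+(u-2.25)/5.5,155+(v-2.25)/5.5)
print('button tri',tri((t,*C(304,290)),(s,*S(272,237))), 'onz', onz(t,*C(304,290),.058), onz(s,*S(272,237),.058))
b=[onz(t,*C(*p),.01) for p in [(281,101),(122,241),(465,306),(305,451)]]
d=(b[2]+b[3]-b[0]-b[1])/2;w=b[1]-b[0]+b[3]-b[2]
print(np.round(b,3),np.degrees(np.arctan2(d[1],d[0])),np.degrees(np.arctan2(w[1],w[0])))
# end plate top corners, z .05 ; fixed jaw outer
print('endplate inner top',[onz(t,*C(*p),.05) for p in [(475,362),(358,472)]])
print('thumb rest',[onz(t,*C(*p),.071) for p in [(368,300),(300,362)]])
print('fixed outer',[onz(t,*C(*p),.066) for p in [(200,45),(75,158)]])
print('end outer tri',tri((t,*C(375,490)),(s,*S(55,385))),tri((t,*C(495,378)),(s,*S(278,440))))
```

```text
button tri (array([0.50408337, 0.02368208, 0.05796126]), [np.float64(0.0023875828091862207), np.float64(0.002387582809186218)]) onz [0.50183321 0.02448028 0.058     ] [0.50631576 0.0228336  0.058     ]
[[ 0.626  0.043  0.01 ]
 [ 0.533  0.145  0.01 ]
 [ 0.493 -0.079  0.01 ]
 [ 0.399  0.024  0.01 ]] -137.63638771780725 132.49068832385026
endplate inner top [array([ 0.45799096, -0.08361891,  0.05      ]), array([ 0.38875628, -0.01084169,  0.05      ])]
thumb rest [array([ 0.49600237, -0.01568215,  0.071     ]), array([0.45730107, 0.02591284, 0.071     ])]
fixed outer [array([0.65474705, 0.09209699, 0.066     ]), array([0.58242598, 0.16882688, 0.066     ])]
end outer tri (array([ 0.37693858, -0.02152164,  0.04599074]), [np.float64(0.0004671068107862114), np.float64(0.000467106810786117)]) (array([ 0.45300649, -0.09858762,  0.0428303 ]), [np.float64(0.00542690292180593), np.float64(0.005426902921805903)])
```

Emit:
{"api": "send_rows", "payload": {"targets": [[0, 0, 8, 0, 0, 0, -1], [0, 0, 8, 0, 0, 0, -1], [0, 0, 8, 0, 0, 0, -1], [0, 0, 0, -0.0377, -0.0107, 0.003, -1], [0, 0, 0, -0.0377, -0.0107, 0.003, -1]], "squeeze": 20}}

```text
clock: 0.78
ee_pos: [0.2753, 0.4789, 0.2358]
eef_rot: [[-0.675, 0.738, -0.0], [0.738, 0.675, -0.001], [-0.0, -0.001, -1.0]]
wrist_force: [-0.1, -0.1, -0.5]
finger_gap: -0.0002
grasp_force: 0.0
```

Emit:
{"api": "send_rows", "payload": {"targets": [[0, 0, 0, -0.0377, -0.0107, 0.003, -1], [0, 0, 0, -0.0377, -0.0107, 0.003, -1], [0, 0, 0, -0.0377, -0.0107, 0.003, -1], [0, 0, 0, -0.0377, -0.0107, 0.003, -1], [0, 0, 0, -0.0377, -0.0107, 0.003, -1]]}}

```text
clock: 1.4
ee_pos: [0.3631, 0.3032, 0.2211]
eef_rot: [[-0.675, 0.738, -0.0], [0.738, 0.675, -0.0], [-0.0, -0.0, -1.0]]
wrist_force: [0.7, 0.5, -0.1]
finger_gap: -0.0
grasp_force: 0.0
```

Emit:
{"api": "send_rows", "payload": {"targets": [[0, 0, 0, -0.0377, -0.0107, 0.003, -1], [0, 0, 0, -0.0377, -0.0107, 0.003, -1], [0, 0, 0, -0.0377, -0.0107, 0.003, -1], [0, 0, 0, -0.0377, -0.0107, 0.003, -1], [0, 0, 0, 0, 0, 0, -1]]}}

```text
clock: 2.02
ee_pos: [0.4338, 0.1624, 0.209]
eef_rot: [[-0.672, 0.741, -0.0], [0.741, 0.672, -0.001], [-0.0, -0.001, -1.0]]
wrist_force: [-0.0, 0.8, -0.8]
finger_gap: -0.0002
grasp_force: 0.0
```

Run:
```python
from h import *
s=ctrl.state(); print(ctrl.tips_ahead,{k:np.round(s[k],4) for k in ['clock','ee_pos','eef_rot','qpos','finger_gap','wrist_force']})
g=grab('wrist','w1')
cv2.imwrite('pics/w1b.png',cv2.resize(cv2.imread('pics/w1.png'),(800,600)))
```

```text
0.011 {'clock': np.float64(2.025), 'ee_pos': array([0.4338, 0.1624, 0.209 ]), 'eef_rot': array([[-6.719e-01,  7.407e-01, -2.000e-04],
       [ 7.407e-01,  6.719e-01, -6.000e-04],
       [-4.000e-04, -6.000e-04, -1.000e+00]]), 'qpos': array([ 2.0930e-01,  1.9920e-01,  1.8367e+00, -7.0000e-04,  1.1060e+00,
       -5.2710e-01]), 'finger_gap': np.float64(-0.0002), 'wrist_force': array([-0.021 ,  0.8031, -0.7874])}
```

View pics/w1b.png

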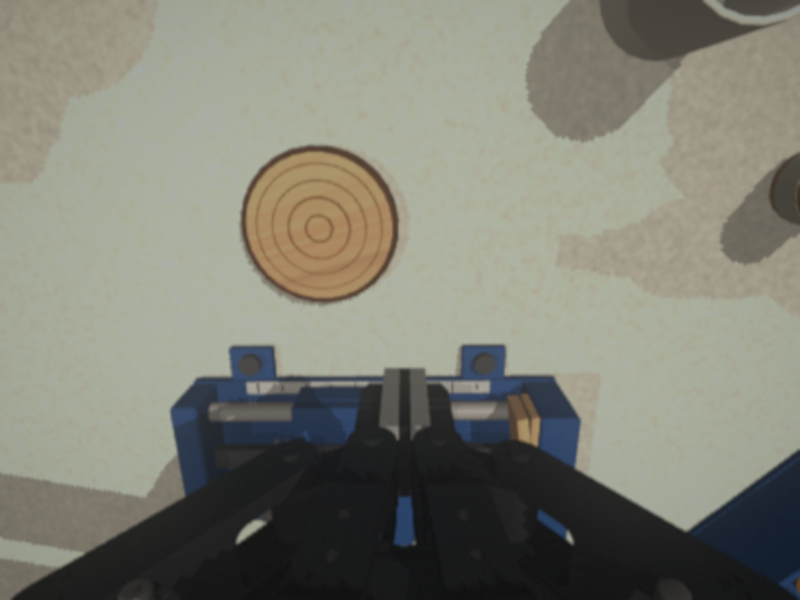

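The vice's lugs lie level in the wrist view at (250,364) and (484,364), so the yaw is right. The gripper hides the button, so I'll move past the vice to see it.

Emit:
{"api": "send_rows", "payload": {"targets": [[0, 0, 0, -0.05, -0.008, 0, -1], [0, 0, 0, -0.05, -0.008, 0, -1], [0, 0, 0, -0.05, -0.008, 0, -1], [0, 0, 0, -0.05, -0.008, 0, -1], [0, 0, 0, -0.05, -0.008, 0, -1]]}}

```text
clock: 2.7
ee_pos: [0.5726, -0.0471, 0.2093]
eef_rot: [[-0.675, 0.738, -0.0], [0.738, 0.675, 0.001], [0.001, 0.0, -1.0]]
wrist_force: [-0.1, 0.3, 0.0]
finger_gap: 0.0001
grasp_force: 0.0
```

Emit:
{"api": "send_rows", "payload": {"targets": [[0, 0, 0, 0, 0, 0, -1], [0, 0, 0, 0, 0, 0, -1]]}}

```text
clock: 2.95
ee_pos: [0.5711, -0.0459, 0.2089]
eef_rot: [[-0.675, 0.738, -0.002], [0.738, 0.675, 0.001], [0.002, -0.001, -1.0]]
wrist_force: [-0.3, -0.5, -1.0]
finger_gap: -0.0002
grasp_force: 0.0
```

Run:
```python
from h import *
s=ctrl.state(); print({k:np.round(s[k],4) for k in ['clock','ee_pos','eef_rot']})
g=grab('wrist','w2')
cv2.imwrite('pics/w2b.png',cv2.resize(cv2.imread('pics/w2.png'),(800,600)))
```

```text
{'clock': np.float64(2.95), 'ee_pos': array([ 0.5711, -0.0459,  0.2089]), 'eef_rot': array([[-6.746e-01,  7.382e-01, -1.700e-03],
       [ 7.381e-01,  6.746e-01,  1.000e-03],
       [ 1.900e-03, -6.000e-04, -1.000e+00]])}
```

View pics/w2b.png

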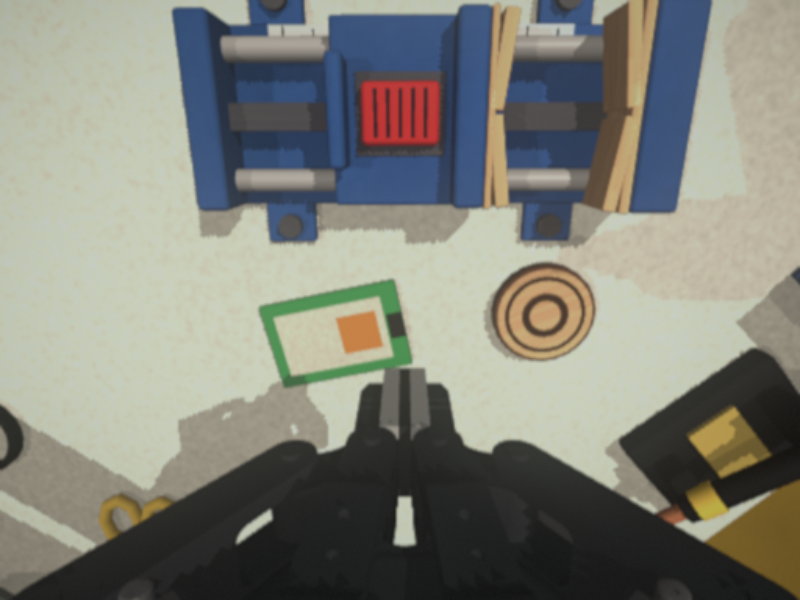

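The button's centre is at (401,113) in the 800x600 view, the thumb rest edge at x≈345 and the jaw head at x≈455. The near bolts at (290,225) and (548,225) are level.

Run:
```python
from h import *
w=load('w2');t=load('top');s=load('side')
P=lambda u,v:(u*.64,v*.64)
print('on z .058',onz(w,*P(401,113),.058))
C=lambda u,v:(185+(u-2)/5,165+(v-2)/5); S=lambda u,v:(170+(u-2.25)/5.5,155+(v-2.25)/5.5)
x,r=tri((w,*P(401,113)),(t,*C(304,290)),(s,*S(272,237)));print(x,r)
st=ctrl.state();R=st['eef_rot'];p=st['ee_pos']
b=onz(w,*P(401,113),.058); print('tool',R.T@(b-p),R.T@(x-p))
for n,q,z in [('thumb',(345,112),.071),('head',(455,110),.066),('endtop a',(237,205),.05),('end b',(213,12),.05),('b1',(290,225),.01),('b2',(548,225),.01)]:
    print(n,np.round(R.T@(onz(w,*P(*q),z)-b),4))
```

```text
on z .058 [0.50439547 0.02546824 0.058     ]
[0.50427807 0.02457734 0.05725989] [np.float64(0.0009264032700947363), np.float64(0.0024396013996477984), np.float64(0.0025030454062059484)]
tool [ 0.09709235 -0.00094456  0.15113697] [ 0.09651316 -0.00163222  0.1518765 ]
thumb [-0.0003 -0.0296 -0.013 ]
head [ 0.001   0.0292 -0.008 ]
endtop a [-0.0514 -0.0996  0.008 ]
end b [ 0.0514 -0.1013  0.0082]
b1 [-0.0698 -0.0781  0.0479]
b2 [-0.0699  0.1022  0.0478]
```

Emit:
{"api": "send_rows", "payload": {"targets": [[0, 0, 0, 0.0325, -0.0017, 0, -1], [0, 0, 0, 0.0325, -0.0017, 0, -1], [0, 0, 0, 0.032, -0.0017, 0, -1], [0, 0, 0, 0, 0, 0.03, -1], [0, 0, 0, 0, 0, 0.03, -1]]}}

```text
clock: 3.62
ee_pos: [0.5017, 0.0229, 0.1494]
eef_rot: [[-0.676, 0.737, 0.001], [0.737, 0.676, 0.0], [-0.001, 0.001, -1.0]]
wrist_force: [0.5, -0.3, -0.5]
finger_gap: 0.0003
grasp_force: 0.0
```

Emit:
{"api": "send_rows", "payload": {"targets": [[0, 0, 0, 0, 0, 0.03, -1], [0, 0, 0, 0, 0, 0.02, -1], [0, 0, 0, 0, 0, 0.012, -1], [0, 0, 0, 0, 0, 0, -1], [0, 0, 0, 0, 0, 0, -1]]}}

```text
clock: 4.25
ee_pos: [0.5032, 0.0211, 0.088]
eef_rot: [[-0.675, 0.738, 0.001], [0.738, 0.675, -0.0], [-0.001, 0.001, -1.0]]
wrist_force: [-0.9, -0.5, 0.2]
finger_gap: -0.0001
grasp_force: 0.0
```

Run:
```python
from h import *
s=ctrl.state(); R=s['eef_rot'];p=s['ee_pos']
print(s['clock'],p,R.T@(np.array([.5044,.0255,.058])-p),s['wrist_force'])
g=grab('side','s2'); grab('wrist','w3')
a=cv2.resize(cv2.imread('pics/s2.png')[120:260,150:290],(400,400),interpolation=cv2.INTER_CUBIC)
b=cv2.resize(cv2.imread('pics/w3.png')[150:350,160:360],(400,400),interpolation=cv2.INTER_CUBIC)
cv2.imwrite('pics/m3.png',np.hstack([a,b]))
```

```text
4.25 [0.50318622 0.02113462 0.08802945] [0.00242881 0.00382026 0.03003005] [-0.85596025 -0.52997718  0.17687432]
```

View pics/m3.png

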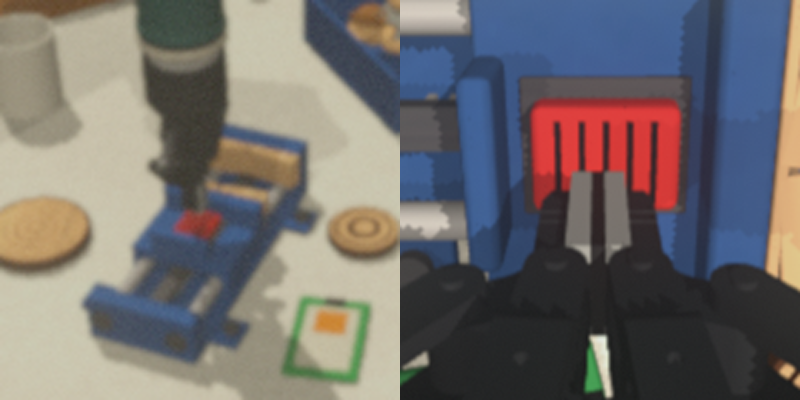

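The fingertips are centred above the red pad, with clear space on both sides in the wrist crop. Pressing now.

Emit:
{"api": "send_rows", "payload": {"targets": [[0, 0, 0, 0.002, 0, 0.01, -1], [0, 0, 0, 0, 0, 0.008, -1], [0, 0, 0, 0, 0, 0.004, -1], [0, 0, 0, 0, 0, 0.003, -1], [0, 0, 0, 0, 0, 0, -1]]}}

```text
clock: 4.97
ee_pos: [0.5013, 0.0224, 0.0622]
eef_rot: [[-0.674, 0.739, -0.001], [0.739, 0.674, 0.0], [0.001, -0.0, -1.0]]
wrist_force: [-1.8, 1.6, 7.1]
finger_gap: -0.0002
grasp_force: 3.5
```

Emit:
{"api": "send_rows", "payload": {"targets": [[0, 0, 0, 0, 0, 0.002, -1], [0, 0, 0, 0, 0, 0.001, -1], [0, 0, 0, 0, 0, 0, -1]]}}

```text
clock: 5.35
ee_pos: [0.5017, 0.0226, 0.06]
eef_rot: [[-0.674, 0.739, 0.001], [0.739, 0.674, 0.001], [0.0, 0.001, -1.0]]
wrist_force: [-1.8, 3.1, 13.0]
finger_gap: -0.0001
grasp_force: 6.3
```

Emit:
{"api": "send_rows", "payload": {"targets": [[0, 0, 0, 0, 0, 0.001, -1], [0, 0, 0, 0, -0.003, 0, -1], [0, 0, 0, 0, -0.004, 0, -1], [0, 0, 0, 0, -0.004, 0, -1], [0, 0, 0, 0, -0.004, 0, -1]]}}

```text
clock: 5.98
ee_pos: [0.4911, 0.0128, 0.0598]
eef_rot: [[-0.674, 0.739, 0.002], [0.739, 0.674, 0.001], [-0.001, 0.002, -1.0]]
wrist_force: [-3.2, 5.1, 23.1]
finger_gap: 0.0003
grasp_force: 11.3
```

Emit:
{"api": "send_rows", "payload": {"targets": [[0, 0, 0, 0, -0.004, 0, -1], [0, 0, 0, 0, -0.004, 0, -1], [0, 0, 0, 0, -0.004, 0, -1], [0, 0, 0, 0, -0.004, 0, -1]]}}

```text
clock: 6.48
ee_pos: [0.4793, 0.0019, 0.0598]
eef_rot: [[-0.674, 0.739, 0.002], [0.739, 0.674, 0.001], [-0.001, 0.002, -1.0]]
wrist_force: [-4.6, 4.1, 23.2]
finger_gap: -0.0001
grasp_force: 11.8
```

Emit:
{"api": "send_rows", "payload": {"targets": [[0, 0, 0, 0, -0.004, 0, -1], [0, 0, 0, 0, -0.004, 0, -1], [0, 0, 0, 0, -0.004, 0, -1], [0, 0, 0, 0, -0.004, 0, -1], [0, 0, 0, 0, -0.004, 0, -1]]}}

```text
clock: 7.1
ee_pos: [0.4645, -0.0116, 0.0598]
eef_rot: [[-0.674, 0.739, 0.002], [0.739, 0.674, 0.001], [-0.001, 0.002, -1.0]]
wrist_force: [-3.2, 4.4, 24.1]
finger_gap: 0.0002
grasp_force: 12.4
```

Emit:
{"api": "send_rows", "payload": {"targets": [[0, 0, 0, 0, -0.002, 0, -1], [0, 0, 0, 0, -0.002, 0, -1], [0, 0, 0, 0, -0.002, 0, -1], [0, 0, 0, 0, -0.002, 0, -1]]}}

```text
clock: 7.6
ee_pos: [0.4586, -0.017, 0.0598]
eef_rot: [[-0.674, 0.739, 0.002], [0.739, 0.674, 0.001], [-0.001, 0.002, -1.0]]
wrist_force: [-3.2, 4.3, 25.5]
finger_gap: 0.0
grasp_force: 12.7
```

Emit:
{"api": "send_rows", "payload": {"targets": [[0, 0, 0, 0, -0.002, 0, -1], [0, 0, 0, 0, -0.002, 0, -1], [0, 0, 0, 0, -0.001, 0, -1]]}}

```text
clock: 7.98
ee_pos: [0.4549, -0.0204, 0.0598]
eef_rot: [[-0.674, 0.739, 0.002], [0.739, 0.674, 0.001], [-0.001, 0.002, -1.0]]
wrist_force: [-3.9, 5.3, 26.7]
finger_gap: 0.0
grasp_force: 12.8
```

Emit:
{"api": "send_rows", "payload": {"targets": [[0, 0, 0, 0, -0.002, 0, -1], [0, 0, 0, 0, -0.002, 0, -1], [0, 0, 0, 0, 0, 0, -1]]}}

```text
clock: 8.35
ee_pos: [0.4533, -0.0223, 0.0598]
eef_rot: [[-0.673, 0.74, 0.004], [0.74, 0.673, 0.002], [-0.001, 0.005, -1.0]]
wrist_force: [-0.7, 10.6, 22.1]
finger_gap: -0.0001
grasp_force: 11.0
```

Emit:
{"api": "send_rows", "payload": {"targets": [[0, 0, 0, 0, -0.002, 0, -1], [0, 0, 0, 0, -0.002, 0, -1], [0, 0, 0, 0, 0, 0, -1]]}}

```text
clock: 8.72
ee_pos: [0.4521, -0.0255, 0.0599]
eef_rot: [[-0.673, 0.74, 0.007], [0.74, 0.673, 0.001], [-0.004, 0.006, -1.0]]
wrist_force: [4.1, 10.5, 16.6]
finger_gap: 0.0001
grasp_force: 8.3
```

Emit:
{"api": "send_rows", "payload": {"targets": [[0, 0, 0, 0, -0.002, 0, -1], [0, 0, 0, 0, -0.002, 0, -1], [0, 0, 0, 0, 0, 0, -1]]}}

```text
clock: 9.1
ee_pos: [0.4499, -0.0289, 0.0599]
eef_rot: [[-0.673, 0.739, 0.009], [0.739, 0.673, -0.0], [-0.006, 0.006, -1.0]]
wrist_force: [4.2, 6.3, 13.1]
finger_gap: -0.0005
grasp_force: 7.1
```

Run:
```python
from h import *
s=ctrl.state(); print(s['clock'],s['ee_pos'],s['wrist_force'],s['eef_rot'].T@s['wrist_force'])
grab('side','s4'); grab('wrist','w4')
a=cv2.resize(cv2.imread('pics/s4.png')[120:260,150:290],(400,400),interpolation=cv2.INTER_CUBIC)
b=cv2.resize(cv2.imread('pics/w4.png')[150:350,160:360],(400,400),interpolation=cv2.INTER_CUBIC)
cv2.imwrite('pics/m4.png',np.hstack([a,b]))
```

```text
9.1 [ 0.44985381 -0.02888275  0.05990313] [ 4.22649295  6.28555436 13.13575135] [  1.72459019   7.44010851 -13.09923562]
```

View pics/m4.png

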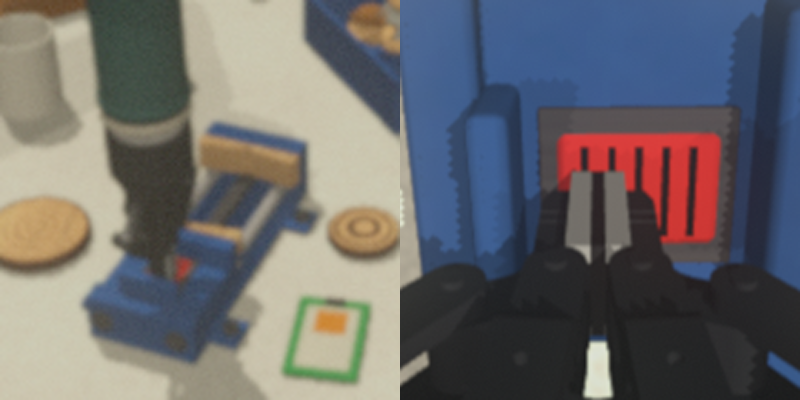

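The jaw is home: in both views the thumb rest's back meets the end plate, and the fingers now slide on the button against a steady 7 N. I'll lift straight up.

Emit:
{"api": "send_rows", "payload": {"targets": [[0, 0, 0, 0, 0, -0.003, -1], [0, 0, 0, 0, 0, -0.004, -1], [0, 0, 0, 0, 0, -0.005, -1], [0, 0, 0, 0, 0, -0.01, -1], [0, 0, 0, 0, 0, -0.03, -1]]}}

```text
clock: 9.82
ee_pos: [0.4431, -0.0286, 0.1097]
eef_rot: [[-0.674, 0.738, -0.005], [0.738, 0.674, 0.001], [0.004, -0.003, -1.0]]
wrist_force: [0.1, 0.0, 1.5]
finger_gap: -0.0001
grasp_force: 0.0
```

Emit:
{"api": "send_rows", "payload": {"targets": [[0, 0, 0, 0, 0, -0.04, -1], [0, 0, 0, 0, 0, -0.04, -1], [0, 0, 0, -0.05, 0.01, -0.02, -1], [0, 0, 0, -0.05, 0.01, 0, -1], [0, 0, 0, 0, 0, 0, -1]]}}

```text
clock: 10.45
ee_pos: [0.5302, -0.0915, 0.2108]
eef_rot: [[-0.673, 0.739, 0.002], [0.739, 0.673, -0.001], [-0.003, 0.001, -1.0]]
wrist_force: [0.1, 0.3, -0.5]
finger_gap: 0.0001
grasp_force: 0.0
```

Run:
```python
from h import *
s=ctrl.state(); print(s['clock'],s['ee_pos'],s['wrist_force'])
grab('side','s5'); grab('wrist','w5')
a=cv2.resize(cv2.imread('pics/s5.png')[130:270,150:290],(400,400),interpolation=cv2.INTER_CUBIC)
b=cv2.resize(cv2.imread('pics/w5.png')[0:200,60:460],(800,400),interpolation=cv2.INTER_CUBIC)[:,:400*2]
c=np.vstack([cv2.resize(b,(600,300)),np.hstack([cv2.resize(a,(300,300)),cv2.resize(cv2.imread('pics/s5.png'),(300,300))])])
cv2.imwrite('pics/m5.png',c)
```

```text
10.45 [ 0.53017343 -0.09147412  0.21084193] [ 0.07637452  0.25737282 -0.54801937]
```

View pics/m5.png

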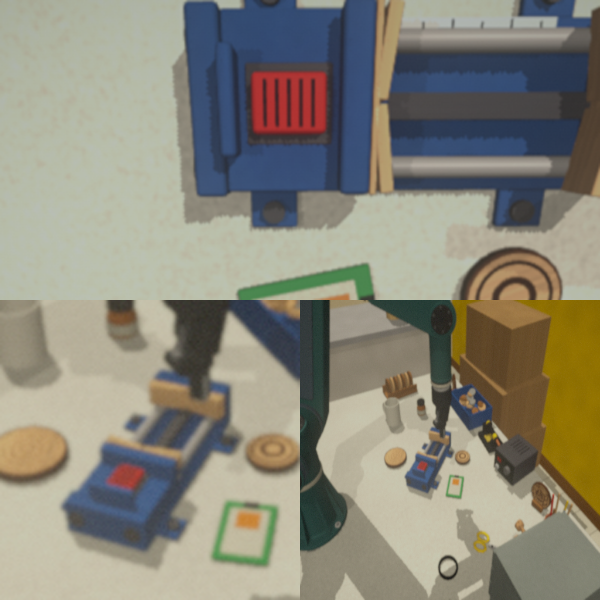

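The jaw sits against the end plate in the wrist crop, button centre about (290,103), bolts about (274,211) and (522,211). I'll check the numbers.

Run:
```python
from h import *
w=load('w5');s=load('s5');R=ctrl.state()['eef_rot']
P=lambda u,v:(60+u/1.5,v/1.5)
for z in (.058,.0525,.049):
    b=onz(w,*P(290,103),z); m=(onz(w,*P(274,211),.01)+onz(w,*P(522,211),.01))/2; print(z,R.T@(m-b))
def cen(g):
    p=g['pixels'].astype(int); m=((p[...,0]>110)&(p[...,1]<75)&(p[...,2]<80)).astype('uint8'); m[:, 300:]=0
    m=cv2.morphologyEx(m,cv2.MORPH_CLOSE,np.ones((5,5)));x,y,ww,h=cv2.boundingRect(m); M=cv2.moments(m,True);return M['m10']/M['m00'],M['m01']/M['m00'],x,y,ww,h
for a,c in (('w2','side'),('w5','s5'),('w4','s4')):
    u=cen(load(a));v=cen(load(c)); print(np.round(u,1),np.round(v,1),tri((load(a),*u[:2]),(load(c),*v[:2])))
```

```text
0.058 [-0.06952167  0.07738182  0.04770366]
0.0525 [-0.06992354  0.07746713  0.04220248]
0.049 [-0.07017928  0.07752141  0.03870173]
[255.9  71.3 231.   51.   51.   42. ] [219.7 197.3 212.  193.   15.   10. ] (array([0.50596968, 0.0245798 , 0.05823345]), [np.float64(0.0027507186129395833), np.float64(0.002750718612939611)])
[252.4  67.8 228.   48.   50.   41. ] [209.3 211.7 202.  207.   15.   11. ] (array([ 0.45832186, -0.01927155,  0.05731345]), [np.float64(0.0026614493940610795), np.float64(0.0026614493940609195)])
[274.9 234.  238.  216.   62.   56. ] [213.3 213.  212.  210.    5.    8. ] (array([ 0.46283857, -0.01792366,  0.04279894]), [np.float64(0.010251293688623103), np.float64(0.010251293688623186)])
```

```bash
python3 -c "
from workcell import ctrl
print(ctrl.finish_job())"
```

```text
the job is handed in; nothing more can be done
None
```

The vice is open to its full width. The jaw slid about 65 mm to its end stop, and the button sprang back up to about 57 mm above the table, so it is locked. The job was handed in at about 10.5 s, with the gripper clear and the slices and other loose items not touched.

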